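# Clamp a test plaque in the lab's quick clamp

## Robot

A 6-joint arm with a two-finger parallel gripper is mounted at the origin on the work surface. World frame = base frame: x ahead of the robot, y to its left, z up, the work surface at z = 0. Lengths are in mm, angles in rad, forces in N, time in s.
With the tool pointing down it reaches from about 350 to 975 mm from the base axis. Payload 4.9 kg.
Tool frame: the origin (TCP) lies on the centre line of the jaws, within the pads' length; the fingertips stand 22 mm ahead of it and the grasp point (between the pads) lies 3 mm ahead of it; z points along the fingers, y is the line along which they close (so a half turn about z gives the same grasp; the last joint's range is limited). The gripper opens to 85 mm and grips with 20 to 120 N. Pads are 22 mm wide; open, the fingers measure 114 mm over their backs; the gripper's body (76 mm by 85 mm) begins 54 mm behind the grasp point. The pads swing forward as they close: fully open they stand 13 mm farther back than shut.
Start: joints at [1.218, 0.053, 1.613, -0, 1.476, -0.119], TCP at [144.788, 607.979, 232.004] pointing down, gripper open.
Joint ranges: [-3.01, 3.01], [-1.01, 2.22], [0.06, 2.58], [-1.02, 4.17], [0.09, 2.62], [-3.14, 3.14]. Speed limits (rad/s): [2.57, 2.57, 3.14, 3.14, 3.14, 3.14].

## Interface

Orientations are given as a unit quaternion [x, y, z, w].
In Python, from cell import observe, viewer, ticket gives the robot as it stands.
- The arm moves only by the tool apply_moves, never from a script. Its argument "commands" is a list of rows, each a list of 2 entries, a list of its own where there are three numbers: the shift along the tool's x, y, z in m, then the turn about the tool's z in rad. A call has 1 to 8 rows; each row shifts and turns the commanded pose from where the row before left it, along the tool's axes as they then stand; what a row does not reach is not made up. A row lasts 1/10 s, in which the tool goes at most 50 mm and 8.59 degrees, less where a joint would pass 70% of its speed; a pose out of reach is approached as far as the arm can. A call with a gripper value outside its range is refused whole. "hand" is the finger opening in m, from 0 to 0.0854, set as the call begins (left out, the last holds). The fingers move at their own pace and stop on an object; "newtons" is the grip in N (left out, the last holds). Time passes only in rows, so rows that do not move let the fingers close. It gives the time, the measured TCP pose, the force, the opening and the grip force at its end, in the units of the state.
- observe(): the state, without advancing time (a new reading comes with each control period).
- viewer.get_image(name): name is "scene" or "top" or "wrist"; returns a dict with "pixels" (400x640x3 uint8, blue, green, red), "range_z" (400x640 float32, mm along the optical axis (not along the pixel's ray), 0 where there is no reading), "fx", "fy", "cx", "cy" (pixels), "xyz" and "orientation" of the camera in the world. Camera axes: x right, y up, looking along -z (the intrinsics and any distortion apply to the point x, -y, -z); pixel columns grow to the right and rows downward; lengths in mm; the calibration is good to about 2 mm. The wrist camera is an equidistant fisheye: a pixel r from the principal point sees the ray r / f radians off the axis. A picture is of the moment at which its call begins.
- ticket.finish_job(): hands the job in; it is judged then, once.
The state is a dict: "time": time; "joint_pos": joint angles; "qvel": joint speeds; "tau": joint torques, N m; "position": TCP position; "orientation": TCP orientation; "contact_force": force on the tool from outside, world axes, zero at the start; "torque": the same for the moment, N m; "finger_gap": finger opening in mm; "finger_force": force on a finger pad.
Only numpy, scipy, OpenCV 4.12 (cv2) and the standard library are available. Lean on these libraries where they do the work, as an engineer would, in place of code of your own. Each camera call takes 0.05 s, during which the arm holds its last target. There are 200 camera calls.

## Task

The white test plaque already lies in the clamp fixture. With your fingers only, lifting nothing, push the steel clamp strap round over the plaque until it stops against its post, then push the cam lever on the strap fully down so that the foot presses on the plaque; take the hand away. Leave the plaque where it lies and do not move the other things on the bench.

Things in the scene. Friction and masses are not known exactly. Their poses are not given: they have to be found in the camera images.
- fixture: clamp fixture fixed to the bench: grey painted base plate 200 (x) x 240 (y) x 15 mm; origin at the centre of its underside, z up. A steel pivot post (dia 32 mm, top 50 mm above the bench) stands at x 0, y +95 mm; a stop post (dia 14 mm, top 62 mm above the bench) at x +20, y -60 mm. Two 5 mm high locating fences stand on the plate at its +x and -y side of the plaque.
- strap (a joint): angle of the clamp strap about the vertical pivot post, rad. 0: over the plaque, against the stop post, pointing along -y of the fixture. Grows as the strap opens: at 1.57 it points along -x of the fixture (closing is anticlockwise seen from above). Range 0 to 1.75; light friction (0.06 N m), it stays where it is left.
- strap_pivot (a point): point on the strap's vertical pivot axis, 54 mm above the bench, at the strap's mid thickness (a bolt head, dia 22 mm, rises above it to 64 mm)
- strap_end (a point): middle of the strap's free end face, 165 mm from the pivot axis, 54 mm above the bench. The strap is a straight steel bar 26 mm wide and 8 mm thick, underside 50 mm and top 58 mm above the bench; beneath it only the foot hangs, 95 mm from the pivot axis.
- lever (a joint): angle of the cam lever, rad. 0: fully raised, standing 0.95 rad above level. Grows as it is pushed down, to its stop at 0.95, where it lies level along the strap, its top face 75 mm above the bench. Friction 0.12 N m (pushed 40 mm from its axle it needs 3 to 5 N straight down), it stays where it is left. As it goes down the cam lowers the foot by 8.5 mm.
- lever_pivot (a point): axle of the cam lever: level, across the strap, 70 mm above the bench and 95 mm from the strap's pivot axis. Cheeks 22 mm long along the strap and 28 mm wide, and the cam between them reach up to 80 mm above the bench. The lever is carried by the strap and rises from here back towards the strap's pivot post.
- lever_end (a point): free end of the cam lever, middle of its thickness, 90 mm from its axle. The outer 50 mm is a grey grip 24 mm wide and 10 mm thick, the rest a steel bar 12 mm wide.
- foot: rubber foot under the strap, dia 22 mm, spring-backed, on the line of the lever's axle; origin at the centre of its underside: 31 mm above the bench with the lever raised, 6 mm over the plaque
- sample: the white test plaque lying in the fixture on the base plate: loose, 90 (x) x 60 (y) x 10 mm; origin at the centre of its underside, top 25 mm above the bench
- weight: bystander: brass knob weight standing on the base plate, dia 32 mm, 43 mm high; origin under its centre
- jar: bystander: small white jar, dia 48 mm, 65 mm high; origin under its centre
- tape: bystander: roll of tape lying flat, dia 90 mm, 25 mm high; origin under its centre
- screwdriver: bystander: screwdriver lying on the bench along its own x, about 200 mm long and under 35 mm high
- wrench: bystander: small wrench lying on the bench along its own x, 130 mm long and under 15 mm high
- spare: bystander: spare white plaque 90 x 60 x 10 mm lying on the bench; origin under its centre
- puck: bystander: steel puck, dia 38 mm, 26 mm high; origin under its centre
Things that resemble listed ones, but are neither listed nor needed, are in the scene too. Leave any pink or red look-alike of the sample alone.

How it is judged (in metres and radians):
On the way, in this order (a step that is already met when the one before it is completed fails the run):
1. the strap lies over the plaque against its stop (within 0.06 rad) with the cam lever still up (lever joint below 0.4) (value of joint strap below 0.06 rad and value of joint lever below 0.4 rad), for 0.2 s.
2. the cam lever is pushed fully down (joint above 0.88) with the strap still over the plaque (value of joint strap below 0.06 rad and value of joint lever above 0.88 rad), for 0.2 s.
At the end, for the whole second after the job is handed in: The strap is within 0.06 rad of its stop, the cam lever joint is above 0.88 of 0.95 rad, the foot presses on the plaque with more than 3 N, and the plaque is at rest within 8 mm of where it lay (all of step 2 and contact force between foot and sample above 3 N and distance of sample from where it was at the start of the episode below 0.008 m and linear speed of sample below 0.02 m/s); the robot touches nothing.
It fails at once if the plaque is shifted by more than 15 mm or lifted more than 8 mm (distance of sample from where it was at the start of the episode above 0.015 m or height (world z) of sample above 0.023 m).
It fails at once if the cam lever is pushed down (joint above 0.6) while the strap is not over the plaque (joint above 0.15) (value of joint lever above 0.6 rad and value of joint strap above 0.15 rad).
It fails at once if a bystander is lifted or moved by more than 25 mm (distance of any of weight, jar, tape, screwdriver, wrench, spare, puck from where it was at the start of the episode above 0.025 m).
It also fails if it takes over 51 s, if anything falls off the work surface, if the arm or the gripper's body presses on something with over 40 N, if the wrist force passes 120 N, or if a joint passes its speed limit or range.

## Working session

There is one attempt and no reset: what is moved stays moved. The work goes in short steps, Python scripts to look and compute and a tool call to move; the robot and the scene stay as the last step left them, time stands still between calls to the robot, and variables do not carry over. Pictures are saved under pics/ and viewed, at most 10 in all, crops included, and the job is handed in when it is done.

Besides the shell and the picture viewer there is one more tool, called after "Call:" as name([rows], argument=value, ...), one row to a line, values as JSON. apply_moves: Moves the arm, as the interface text tells. Its arguments: {"type":"object","properties":{"commands":{"type":"array","items":{"type":"array"}},"hand":{"type":"number"},"newtons":{"type":"number"}},"required":["commands"]}

```bash
mkdir -p pics
cat > h.py <<'E'
import numpy as np,cv2
from scipy.spatial.transform import Rotation as R
from cell import observe,viewer,ticket
def grab(n):
    d=viewer.get_image(n); return d
def pt(d,u,v,z=None):
    # pinhole; world point from depth, or on plane z
    r=np.array([(u-d['cx'])/d['fx'],-(v-d['cy'])/d['fy'],-1.0])
    q=R.from_quat(d['orientation']); o=np.array(d['xyz'])
    w=q.apply(r)
    if z is None: return o+w*d['range_z'][int(v),int(u)]
    return o+w*(z-o[2])/w[2]
E
python3 - <<'E'
from h import *
for n in ('top','scene'):
    d=grab(n); cv2.imwrite(f'pics/{n}0.png',d['pixels']); np.savez(f'{n}0.npz',**d)
    print(n,d['xyz'],d['orientation'],d['fx'],d['cx'],d['cy'])
print(observe())
E
```

```text
top [ 380.92224556  -65.340234   1128.51981731] [-0.06601201  0.06586036  0.7074653  -0.70056953] 454.5354771055693 317.5610014829821 196.95156445437743
scene [993.9782821  545.90071517 757.82209296] [0.11916302 0.39927136 0.86368608 0.28359991] 456.1625008246126 316.8345959031304 198.16159194821228
{'time': 0.1, 'joint_pos': array([ 1.21796717e+00,  5.32685215e-02,  1.61417070e+00,  8.20124072e-06,
        1.47599232e+00, -1.19029445e-01]), 'qvel': array([ 0.00069664, -0.0020469 , -0.00237574, -0.00034144,  0.00042999,
        0.00064604]), 'tau': array([-3.66280110e-04, -3.94900203e+01, -3.71363604e+01, -1.60820387e-04,
        3.88554996e-03,  4.25832255e-06]), 'position': array([144.6156377, 607.4575363, 230.8914257]), 'orientation': array([ 1.16634129e-01,  9.93174524e-01, -8.93019023e-04, -2.18885722e-04]), 'contact_force': array([-0.77886723, -0.21809328,  0.04901012]), 'torque': array([ 0.01042128, -0.00344685,  0.0126672 ]), 'finger_force': 0.0, 'finger_gap': 85.53186419971779}
```

View pics/top0.png

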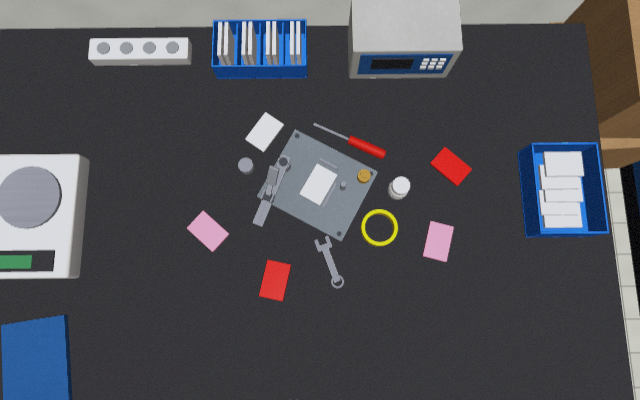

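View pics/scene0.png

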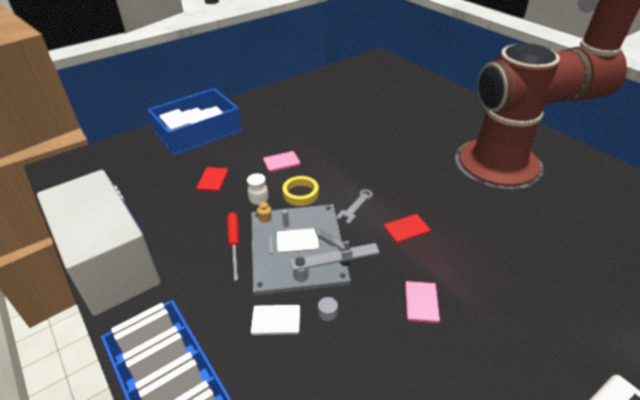

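The top view shows the fixture plate around (320,185), the plaque at (318,184), the pivot bolt at about (284,161), the strap's free end near (261,222), the lever near (270,180), the stop post at (343,184) and the weight at (364,176). White plaque look-alikes are the spare at (265,131), the pieces in the bin at (562,190) and the pieces in the rack at (260,45). The pink and red ones are at (208,231), (438,241), (275,280) and (451,166). The wanted plaque is the one on the grey plate. I'll check it in a close crop.

Run:
```python
from h import *
d=np.load('top0.npz'); s=np.load('scene0.npz')
a=cv2.resize(d['pixels'][115:255,235:415],None,fx=4,fy=4,interpolation=cv2.INTER_CUBIC)
cv2.imwrite('pics/crop1.png',a)
b=cv2.resize(s['pixels'][190:310,235:395],None,fx=5,fy=5,interpolation=cv2.INTER_CUBIC)
cv2.imwrite('pics/crop2.png',b)
for n,u,v,z in (('pivot',284,161,64),('end',261,222,54),('plaque',318,184,25),('stop',343,184,62),('weight',364,176,43)):
    print(n,pt(d,u,v),pt(d,u,v,z))
```

```text
pivot [672.37069343  14.5165073   60.51010325] [671.41833787  14.25556231  64.        ]
end [524.26861052  68.85993218  56.50430696] [524.60347816  69.17343362  54.        ]
plaque [622.67486168 -67.53389425  22.74968361] [622.18287889 -67.52943     25.        ]
stop [ 613.72978313 -127.53249542   60.93418311] [ 613.4973613  -127.47040619   62.        ]
weight [ 634.15512813 -179.0916507    55.87041755] [ 637.19359805 -180.45652186   43.        ]
```

View pics/crop1.png

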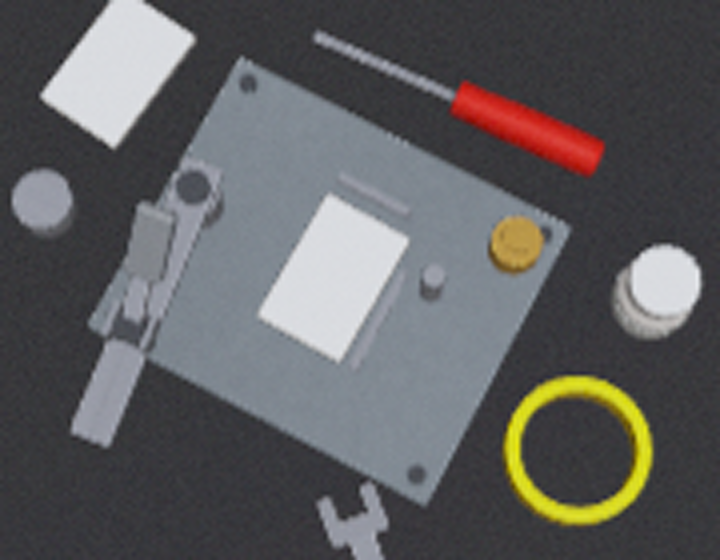

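View pics/crop2.png

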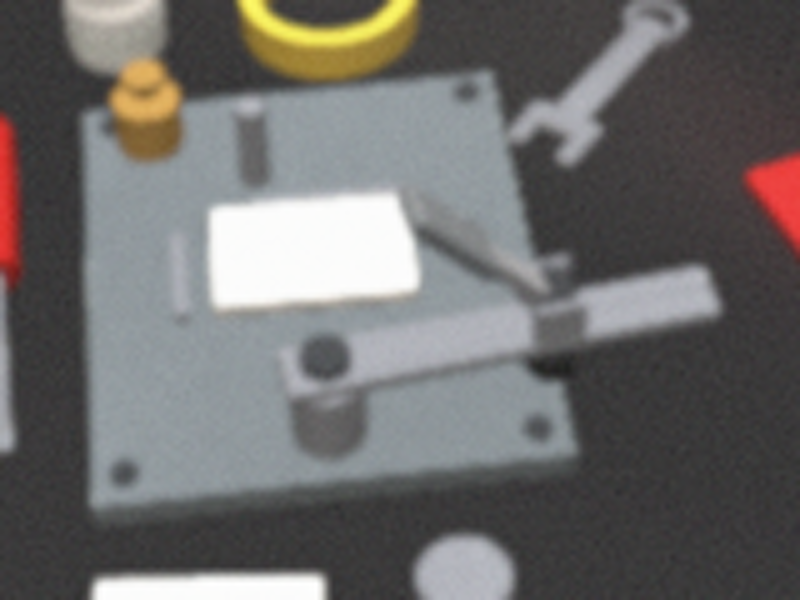

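The crops confirm it. The white plaque sits on the grey plate against its fences. The bolt head is at top px (283,162) and the strap end at about (257.5,225). The lever is raised and tilts back towards the bolt.

Run:
```python
from h import *
d=np.load('top0.npz')
P=lambda x,y,z:pt(d,x/4+235-.4,y/4+115-.4,z)[:2]
A,B,C=P(243,58,15),P(570,228,15),P(428,505,15)
print('sides',np.linalg.norm(A-B),np.linalg.norm(B-C))
piv=P(192,187,64);end=P(90,439,58);stop=P(432,270,62);pl=P(335,277,25)
o=(A+C)/2; ey=(A-B)/np.linalg.norm(A-B); ex=np.array([ey[1],-ey[0]])
print('ctr',o,'ex',ex,'ey',ey,'B-C',(B-C)/np.linalg.norm(B-C))
for n,p in(('piv',piv),('end',end),('stop',stop),('pl',pl)):print(n,p,'fix',(p-o)@ex,(p-o)@ey)
print('L',np.linalg.norm(end-piv))
M=R.from_quat(observe()['orientation']).as_matrix();print(M.round(3))
```

```text
sides 235.44377352515951 196.74437145915155
ctr [625.22416737 -67.39170457] ex [ 0.87446621 -0.48508643] ey [0.48508643 0.87446621] B-C [ 0.88169379 -0.47182207]
piv [670.57724179  17.63942108] fix -1.5877139607398405 96.35700728584314
end [518.5483382   77.84221102] fix -163.73540981342518 75.25515491877401
stop [ 618.17709486 -126.60326546] fix 22.560297857954794 -55.19694859227497
pl [622.55551333 -68.40265137] fix -1.8432512242374839 -2.1785666763258202
L 163.51502513119866
[[-0.973  0.232 -0.001]
 [ 0.232  0.973 -0.002]
 [ 0.    -0.002 -1.   ]]
```

Call:
apply_moves([
  [[0,0,0],0.142],
  [[0,0,0],0.142],
  [[0,0,0],0.142],
  [[0,0,0],0.142],
  [[0,0,0],0.142],
  [[0,0,0],0.142],
], hand=0, newtons=40)

```text
time: 0.7
position: [144.7, 607.6, 231.2]
orientation: [0.519, 0.855, -0.001, 0.0]
contact_force: [0.4, -1.1, -0.5]
finger_gap: 0.5
finger_force: 0.0
```

Call:
apply_moves([
  [[0,0,0],0.142],
  [[0,0,0],0.142],
  [[0,0,0],0.142],
  [[0,0,0],0.142],
  [[0,0,0],0.142],
  [[0,0,0],0.142],
])

```text
time: 1.3
position: [144.7, 607.6, 231.2]
orientation: [0.826, 0.564, -0.001, 0.0]
contact_force: [-0.3, -1.0, -0.6]
finger_gap: 0.1
finger_force: 0.0
```

Call:
apply_moves([
  [[-0.0226,0.0399,0],0],
  [[-0.0226,0.0399,0],0],
  [[-0.0226,0.0399,0],0],
  [[-0.0226,0.0399,0],0],
  [[-0.0226,0.0399,0],0],
  [[-0.0226,0.0399,0],0],
  [[-0.0226,0.0399,0],0],
])

```text
time: 2.0
position: [349.3, 358.4, 231.6]
orientation: [0.824, 0.566, -0.0, 0.0]
contact_force: [0.7, 0.2, -0.4]
finger_gap: -0.0
finger_force: 0.0
```

Call:
apply_moves([
  [[-0.0226,0.0399,0],0],
  [[-0.0226,0.0399,0],0],
  [[-0.0226,0.0399,0],0],
  [[-0.0226,0.0399,0],0],
  [[-0.0226,0.0399,0],0],
  [[-0.0226,0.0399,0],0],
  [[-0.0226,0.0399,0],0],
  [[0,0,0],0],
])

```text
time: 2.8
position: [554.8, 108.1, 231.3]
orientation: [0.826, 0.564, -0.001, 0.0]
contact_force: [0.0, 0.5, 0.4]
finger_gap: -0.2
finger_force: 0.0
```

Call:
apply_moves([
  [[0,0,0.042],0],
  [[0,0,0.042],0],
  [[0,0,0.042],0],
  [[0,0,0.039],0],
  [[0,0,0],0],
])

```text
time: 3.3
position: [546.7, 112.2, 59.9]
orientation: [0.824, 0.566, -0.006, -0.004]
contact_force: [-1.9, 0.6, -0.7]
finger_gap: 0.2
finger_force: 0.0
```

Run:
```python
from h import *
t=grab('scene')['pixels'][130:310,235:475]
cv2.imwrite('pics/a1.png',cv2.resize(t,None,fx=3.3,fy=3.3,interpolation=cv2.INTER_CUBIC))
```

```text
(no output)
```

View pics/a1.png

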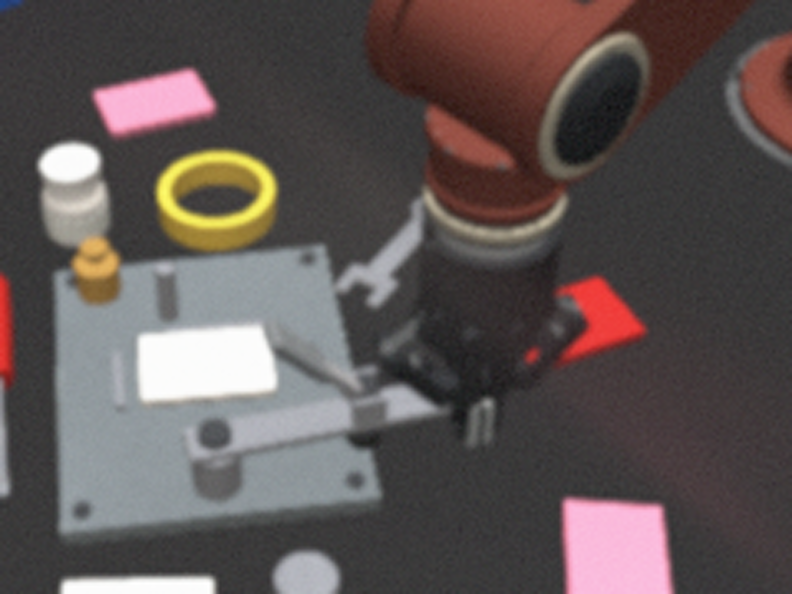

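The fingers stand beside the strap's free end at about (480,420) in the crop, clear of it and of the lever. I'll sweep the strap round in an arc now.

Call:
apply_moves([
  [[-0.008,0,-0.006],0],
  [[-0.008,0,0],0],
  [[-0.01,-0.0013,0],-0.07],
  [[-0.0105,-0.0013,0],-0.07],
  [[-0.0105,-0.0013,0],-0.07],
  [[-0.0105,-0.0013,0],-0.07],
  [[0,0,0],0],
])

```text
time: 4.05
position: [532.6, 57.3, 75.8]
orientation: [0.738, 0.675, 0.002, 0.002]
contact_force: [0.6, 0.9, 0.3]
finger_gap: -0.0
finger_force: 0.0
```

Run:
```python
from h import *
s=observe();print(s['joint_pos'].round(2),s['contact_force'].round(1))
M=R.from_quat(s['orientation']).as_matrix();p=s['position']-np.array([671,17,0]);print((M.T@p).round(1),p)
t=grab('scene')['pixels'][130:310,235:475]
cv2.imwrite('pics/a2.png',cv2.resize(t,None,fx=3.3,fy=3.3,interpolation=cv2.INTER_CUBIC))
```

```text
[-0.03 -0.01  1.95 -0.    1.2   0.06] [0.6 0.9 0.3]
[  27.9 -141.1  -76.5] [-138.43186507   40.34192592   75.81490508]
```

View pics/a2.png

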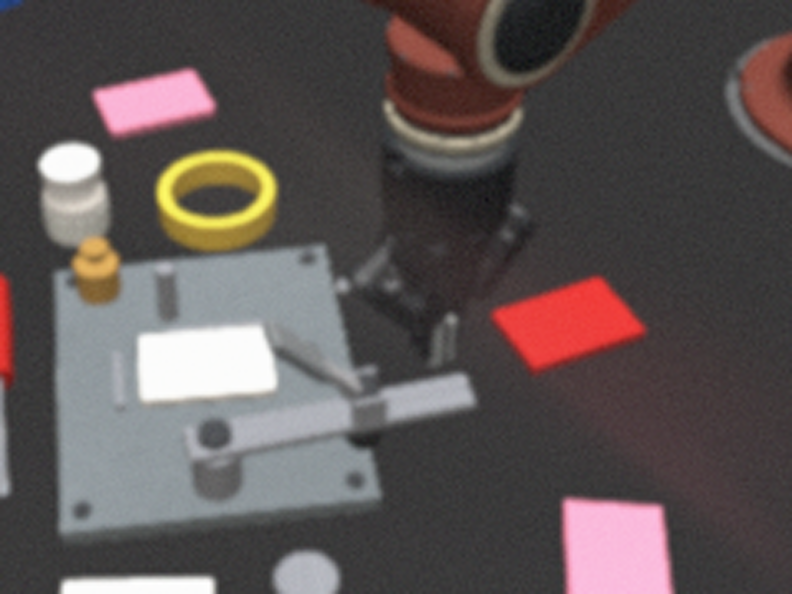

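The hand passed over the strap, which is unmoved at (190–475, 390–440); the settled z was higher than intended. I'll go back over it and come down lower.

Call:
apply_moves([
  [[0,0,-0.025],0],
  [[0.0105,0.002,0],0.07],
  [[0.0105,0.002,0],0.07],
  [[0.0105,0.002,0],0.07],
  [[0.0105,0.002,0],0.07],
  [[0.012,0,0],0],
  [[0.012,-0.005,0],0],
  [[0,0,0],0],
])

```text
time: 4.9
position: [551.1, 124.0, 98.4]
orientation: [0.824, 0.567, 0.0, -0.0]
contact_force: [1.0, 0.5, 0.2]
finger_gap: 0.3
finger_force: 0.0
```

Call:
apply_moves([
  [[0,0,0],0],
  [[0,0,0.02],0],
  [[0,0,0.015],0],
  [[0,0,0.014],0],
  [[0,0,0],0],
  [[0,0,0],0],
  [[0,0,0],0],
])

```text
time: 5.6
position: [551.6, 122.4, 49.7]
orientation: [0.824, 0.566, 0.001, 0.0]
contact_force: [0.7, 0.5, -0.6]
finger_gap: 0.3
finger_force: 0.0
```

```bash
cat > st.py <<'E'
from h import *
s=observe();print(s['time'],s['position'].round(1),s['joint_pos'].round(2),s['contact_force'].round(1))
M=R.from_quat(s['orientation']).as_matrix();p=s['position']-np.array([671,17,0]);print('tool-frame',(M.T@p).round(1),'xaxis yaw',np.arctan2(M[1,0],M[0,0]).round(3))
E
python3 st.py
```

```text
5.6 [551.6 122.4  49.7] [ 0.09  0.1   1.89 -0.    1.15  0.45] [ 0.7  0.5 -0.6]
tool-frame [  55.6 -149.2  -49.9] xaxis yaw 1.204
```

Call:
apply_moves([
  [[-0.01,-0.007,0],0],
  [[-0.01,0,0],0],
  [[-0.008,0,0],0],
  [[-0.008,0,0],0],
  [[-0.008,0,0],0],
  [[0,0,0],0],
])

```text
time: 6.2
position: [528.4, 82.8, 49.0]
orientation: [0.825, 0.566, -0.0, 0.0]
contact_force: [-0.9, 0.6, -0.2]
finger_gap: -0.1
finger_force: 0.0
```

```bash
python3 st.py
python3 - <<'E'
from h import *
t=grab('scene')['pixels'][130:310,235:475]
cv2.imwrite('pics/a3.png',cv2.resize(t,None,fx=3.3,fy=3.3,interpolation=cv2.INTER_CUBIC))
E
```

```text
6.2 [528.4  82.8  49. ] [ 0.02  0.03  1.96 -0.    1.15  0.38] [-0.9  0.6 -0.2]
tool-frame [  10.  -156.8  -49. ] xaxis yaw 1.203
```

View pics/a3.png

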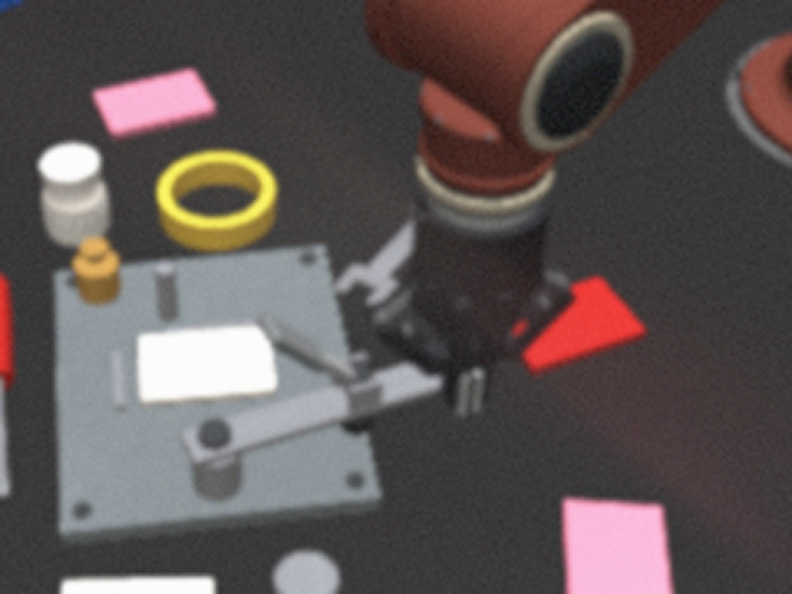

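The strap now turns with the fingers, its end at (440,385) in the crop. I'll continue the arc.

Call:
apply_moves([
  [[-0.01,-0.0014,0],-0.12],
  [[-0.0125,-0.0014,0],-0.08],
  [[-0.0125,-0.0014,0],-0.08],
  [[-0.0125,-0.0014,0],-0.08],
  [[-0.0125,-0.0014,0],-0.08],
  [[-0.0125,-0.0014,0],-0.08],
  [[0,0,0],0],
])

```text
time: 6.95
position: [511.7, 12.9, 49.2]
orientation: [0.652, 0.759, 0.0, 0.0]
contact_force: [0.5, 0.1, -0.0]
finger_gap: 0.2
finger_force: 0.0
```

```bash
cat >> st.py <<'E'
d=grab('top'); cv2.imwrite('pics/top_now.png',d['pixels'])
E
python3 st.py
```

```text
6.95 [511.7  12.9  49.2] [-0.12 -0.03  2.02 -0.    1.15 -0.27] [ 0.5  0.1 -0. ]
tool-frame [  20.  -158.   -49.3] xaxis yaw 1.722
```

Call:
apply_moves([
  [[-0.0125,-0.0012,0],-0.08],
  [[-0.0125,-0.0012,0],-0.08],
  [[-0.0125,-0.0012,0],-0.08],
  [[-0.0125,-0.0012,0],-0.08],
  [[-0.0125,-0.0012,0],-0.08],
  [[-0.0125,-0.0012,0],-0.08],
  [[-0.0125,-0.0012,0],-0.08],
  [[0,0,0],0],
])

```text
time: 7.8
position: [537.7, -69.5, 49.2]
orientation: [0.417, 0.909, 0.0, 0.0]
contact_force: [-0.3, 1.0, -0.1]
finger_gap: -0.2
finger_force: 0.0
```

```bash
python3 st.py
python3 - <<'E'
from h import *
t=grab('scene')['pixels'][130:310,235:475]
cv2.imwrite('pics/a4.png',cv2.resize(t,None,fx=3.3,fy=3.3,interpolation=cv2.INTER_CUBIC))
E
```

```text
7.8 [537.7 -69.5  49.2] [-0.27  0.04  1.95  0.    1.15 -0.98] [-0.3  1.  -0.1]
tool-frame [  21.4 -157.4  -49.3] xaxis yaw 2.282
```

View pics/a4.png

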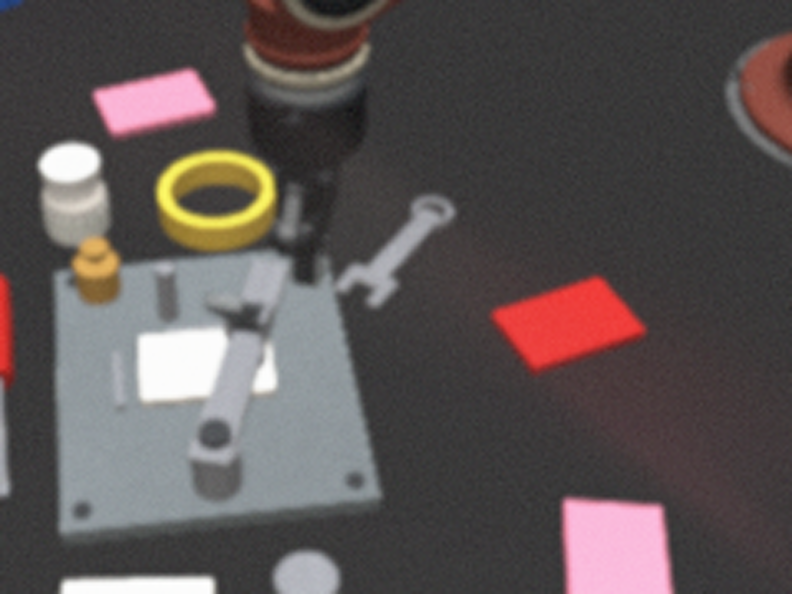

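The strap is about 0.35 rad from its stop and everything is clear of it. I'll finish slowly.

Call:
apply_moves([
  [[-0.0125,-0.0012,0],-0.08],
  [[-0.0125,-0.0012,0],-0.08],
  [[-0.0125,-0.0012,0],-0.08],
  [[-0.005,-0.0005,0],-0.03],
  [[-0.004,-0.0005,0],-0.025],
  [[0,0,0],0],
])

```text
time: 8.5
position: [568.0, -103.5, 49.0]
orientation: [0.278, 0.961, 0.0, -0.0]
contact_force: [-0.2, -0.0, 0.7]
finger_gap: -0.2
finger_force: 0.0
```

Call:
apply_moves([
  [[-0.003,-0.0005,0],-0.02],
  [[-0.002,0,0],-0.015],
  [[0,0,0],0],
])

```text
time: 8.8
position: [571.9, -107.0, 49.0]
orientation: [0.261, 0.965, -0.0, 0.0]
contact_force: [0.9, -0.1, -0.8]
finger_gap: -0.1
finger_force: 0.0
```

```bash
python3 st.py
```

```text
8.8 [ 571.9 -107.    49. ] [-0.31  0.13  1.85 -0.    1.16 -1.36] [ 0.9 -0.1 -0.8]
tool-frame [  23.2 -157.   -49. ] xaxis yaw 2.614
```

Call:
apply_moves([
  [[-0.002,0,0],0],
  [[-0.002,0,0],0],
  [[0,0,0],0],
])

```text
time: 9.15
position: [575.6, -109.2, 49.1]
orientation: [0.261, 0.965, 0.0, 0.0]
contact_force: [-0.5, 0.2, 0.4]
finger_gap: -0.2
finger_force: 0.0
```

Call:
apply_moves([
  [[-0.0015,0,0],0],
  [[-0.0015,0,0],0],
  [[0,0,0],0],
])

```text
time: 9.45
position: [576.3, -109.6, 48.8]
orientation: [0.261, 0.965, 0.0, -0.003]
contact_force: [-6.7, 3.9, 5.4]
finger_gap: 0.6
finger_force: 3.8
```

Call:
apply_moves([
  [[-0.0015,0,0],0],
  [[0,0,0],0],
])

```text
time: 9.65
position: [576.4, -109.7, 48.8]
orientation: [0.261, 0.965, 0.001, -0.004]
contact_force: [-11.2, 5.2, 9.1]
finger_gap: -0.1
finger_force: 6.4
```

Contact with the stop is firm at about 12 N. Back off and lift.

Call:
apply_moves([
  [[0.01,0,0],0],
  [[0.015,0,0],0],
  [[0,0,-0.04],0],
  [[0,0,-0.04],0],
  [[0,0,-0.04],0],
  [[0,0,-0.04],0],
  [[0,0,0],0],
  [[0,0,0],0],
])

```text
time: 10.45
position: [558.4, -99.0, 210.6]
orientation: [0.261, 0.965, -0.0, 0.002]
contact_force: [0.2, -0.5, -0.0]
finger_gap: -0.1
finger_force: 0.0
```

```bash
python3 st.py
python3 - <<'E'
from h import *
a=grab('top')['pixels'][115:255,235:415]; b=grab('scene')['pixels'][190:310,235:395]
a=cv2.resize(a,(400,311),interpolation=cv2.INTER_CUBIC);b=cv2.resize(b,(400,311),interpolation=cv2.INTER_CUBIC)
cv2.imwrite('pics/b1.png',np.hstack([a,b]))
E
```

```text
10.45 [558.4 -99.  210.6] [-0.31 -0.07  1.77 -0.    1.44 -1.35] [ 0.2 -0.5 -0. ]
tool-frame [  38.1 -156.7 -210.9] xaxis yaw 2.614
```

View pics/b1.png

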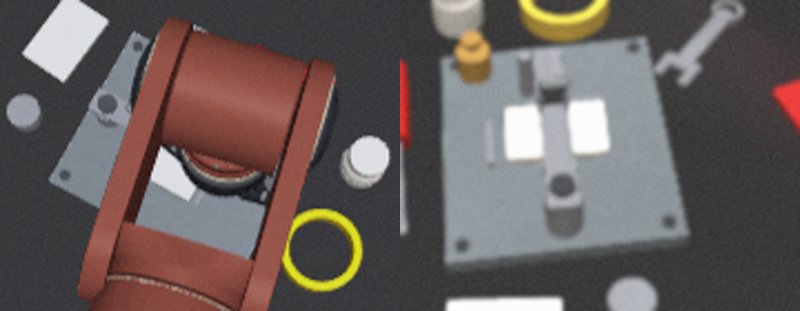

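The strap lies over the plaque against the post, with the lever still up at (548,70) in the right-hand view. Next I move over the lever.

Call:
apply_moves([
  [[-0.013,0.034,0],0],
  [[-0.013,0.034,0],0],
  [[-0.012,0.035,0],0],
  [[0,0,0],0],
  [[0,0,0],0],
])

```text
time: 11.1
position: [641.6, -28.3, 206.6]
orientation: [0.26, 0.966, -0.0, -0.002]
contact_force: [-0.2, -0.6, -1.2]
finger_gap: -0.1
finger_force: 0.0
```

```bash
python3 st.py
python3 - <<'E'
from h import *
b=grab('scene')['pixels'][130:310,235:475]
cv2.imwrite('pics/b2.png',cv2.resize(b,None,fx=3.3,fy=3.3,interpolation=cv2.INTER_CUBIC))
E
```

```text
11.1 [641.6 -28.3 206.6] [-0.16  0.11  1.59 -0.    1.44 -1.2 ] [-0.2 -0.6 -1.2]
tool-frame [   3.4  -54.3 -206.4] xaxis yaw 2.615
```

View pics/b2.png

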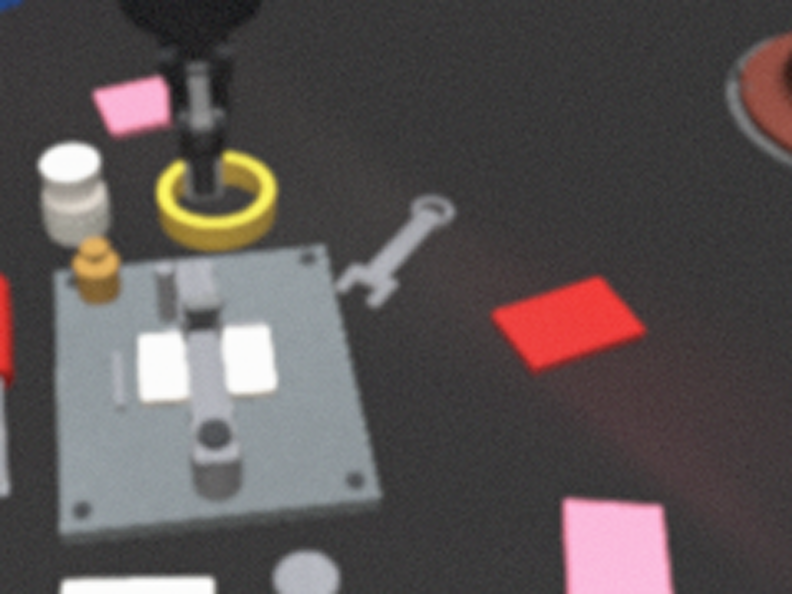

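The fingers at (205,190) hang above the lever grip at (198,285), in line with the strap. Now push down.

Call:
apply_moves([
  [[-0.004,0,0.015],0],
  [[0,0,0.015],0],
  [[0,0,0.01],0],
  [[0,0,0.01],0],
  [[0,0,0.01],0],
  [[0,0,0],0],
])

```text
time: 11.8
position: [644.5, -30.7, 146.5]
orientation: [0.261, 0.965, -0.0, -0.002]
contact_force: [-0.2, -0.9, 0.2]
finger_gap: -0.2
finger_force: 0.0
```

Call:
apply_moves([
  [[0,0,0.01],0],
  [[0,0,0.01],0],
  [[0,0,0.008],0],
  [[0,0,0.006],0],
  [[0,0,0],0],
])

```text
time: 12.3
position: [645.2, -30.8, 113.8]
orientation: [0.261, 0.965, -0.0, -0.001]
contact_force: [-0.4, 0.5, 0.2]
finger_gap: 0.2
finger_force: 0.0
```

```bash
python3 st.py
```

```text
12.3 [645.2 -30.8 113.8] [-0.16  0.2   1.66 -0.    1.29 -1.21] [-0.4  0.5  0.2]
tool-frame [  -1.6  -54.4 -113.7] xaxis yaw 2.614
```

```bash
cat > prof.py <<'E'
from h import *
d=grab('scene');z=d['range_z'];v,u=np.mgrid[130:310,235:475];zz=z[130:310,235:475]
c=np.stack([(u-d['cx'])/d['fx']*zz,-(v-d['cy'])/d['fy']*zz,-zz],-1).reshape(-1,3)
w=R.from_quat(d['orientation']).apply(c)+np.array(d['xyz'])
q=w-[671,17,0];r=-(q[:,0]*.48+q[:,1]*.877);s=q[:,0]*.877-q[:,1]*.48
for a in range(-10,170,10):
    m=(abs(s)<30)&(r>=a)&(r<a+10)&(w[:,2]>45)&(w[:,2]<170)
    if m.sum():print(a,m.sum(),'z',np.percentile(w[m,2],[5,50,95]).round(),'s',np.percentile(s[m],[5,50,95]).round())
E
python3 prof.py
```

```text
-10 69 z [48. 62. 65.] s [-11.   4.  17.]
0 36 z [52. 62. 65.] s [-10.   3.  15.]
10 47 z [ 55.  57. 126.] s [-9.  4. 14.]
20 120 z [ 56. 125. 163.] s [-8.  3. 15.]
30 73 z [ 55.  58. 141.] s [-8.  2. 13.]
40 122 z [ 56. 120. 140.] s [-9.  2. 12.]
50 44 z [55. 57. 95.] s [-9.  4. 15.]
60 41 z [55. 57. 59.] s [-8.  3. 14.]
70 43 z [55. 57. 59.] s [-8.  3. 15.]
80 34 z [55. 58. 78.] s [-9. 12. 16.]
90 7 z [76. 78. 79.] s [13. 15. 16.]
110 1 z [59. 59. 59.] s [12. 12. 12.]
120 6 z [56. 56. 59.] s [11. 12. 14.]
130 6 z [56. 58. 58.] s [13. 14. 15.]
140 38 z [46. 55. 62.] s [14. 21. 28.]
150 19 z [50. 61. 62.] s [13. 22. 28.]
```

Run:
```python
from h import *
d=grab('scene')
# column of the strap line: project points r on strap
for uu in (295,298,301):
  print('col',uu)
  for v in range(150,268,4):
    w=pt(d,uu,v);q=w-[671,17,0]
    print(v,'r%d s%d z%d'%(-(q[0]*.48+q[1]*.877),q[0]*.877-q[1]*.48,w[2]),d['pixels'][v,uu],end=' | ')
  print()
```

```text
col 295
150 r18 s-3 z317 [37 41 71] | 154 r16 s-3 z310 [151 171 181] | 158 r21 s-3 z298 [76 81 80] | 162 r23 s-2 z288 [95 96 95] | 166 r20 s-2 z282 [40 39 37] | 170 r15 s-1 z277 [46 47 47] | 174 r16 s-1 z267 [41 44 42] | 178 r17 s0 z258 [43 44 41] | 182 r14 s0 z251 [37 37 37] | 186 r15 s0 z241 [40 39 40] | 190 r15 s0 z232 [58 54 55] | 194 r16 s1 z222 [94 95 94] | 198 r9 s1 z218 [132 131 130] | 202 r5 s2 z212 [129 127 126] | 206 r-1 s3 z208 [139 140 139] | 210 r-6 s4 z203 [93 93 92] | 214 r5 s4 z182 [42 42 41] | 218 r37 s3 z142 [37 34 34] | 222 r41 s3 z128 [39 36 33] | 226 r45 s4 z113 [133 134 130] | 230 r23 s5 z124 [131 130 127] | 234 r78 s4 z57 [185 179 176] | 238 r66 s5 z57 [184 177 176] | 242 r54 s6 z58 [183 177 174] | 246 r45 s7 z54 [184 179 176] | 250 r32 s8 z56 [183 177 175] | 254 r20 s9 z58 [189 181 177] | 258 r10 s10 z57 [158 154 151] | 262 r-4 s11 z61 [110 106 105] | 266 r-11 s12 z57 [181 175 173] | 
col 298
150 r20 s-9 z315 [35 40 58] | 154 r18 s-8 z308 [121 140 145] | 158 r19 s-8 z299 [81 83 82] | 162 r23 s-8 z288 [91 89 91] | 166 r15 s-7 z285 [37 38 36] | 170 r15 s-6 z276
[... 996 characters left out ...]
1 40 41] | 182 r17 s-11 z247 [39 38 40] | 186 r38 s-11 z221 [68 67 64] | 190 r34 s-11 z215 [45 45 45] | 194 r34 s-10 z205 [45 42 42] | 198 r34 s-10 z195 [41 40 41] | 202 r36 s-10 z184 [46 47 46] | 206 r-2 s-7 z208 [90 90 88] | 210 r-8 s-6 z204 [55 51 51] | 214 r4 s-6 z182 [51 48 45] | 218 r47 s-8 z131 [127 127 123] | 222 r46 s-8 z121 [119 120 117] | 226 r37 s-7 z119 [157 155 153] | 230 r21 s-6 z123 [131 129 128] | 234 r78 s-8 z55 [191 187 184] | 238 r64 s-7 z57 [189 183 179] | 242 r51 s-6 z58 [182 176 173] | 246 r42 s-5 z56 [182 176 173] | 250 r31 s-4 z56 [185 179 177] | 254 r16 s-2 z59 [184 177 175] | 258 r2 s-1 z63 [101  98  96] | 262 r-7 s0 z62 [91 86 85] | 266 r-12 s0 z57 [151 145 143] |
```

The lever is at about 0.6 rad elevation, partly down. Keep pushing.

Call:
apply_moves([
  [[0,0,0.006],0],
  [[0,0,0.006],0],
  [[0,0,0.005],0],
  [[0,0,0],0],
])

```text
time: 12.85
position: [645.3, -30.8, 96.9]
orientation: [0.261, 0.965, -0.0, -0.001]
contact_force: [-0.8, -0.2, -0.1]
finger_gap: 0.1
finger_force: 0.1
```

```bash
python3 st.py
cat > col.py <<'E'
from h import *
d=grab('scene')
for v in range(214,262,3):
    w=pt(d,298,v);q=w-[671,17,0]
    print(v,'r%d s%d z%d'%(-(q[0]*.48+q[1]*.877),q[0]*.877-q[1]*.48,w[2]),d['pixels'][v,298],end=' | ')
E
python3 col.py
```

```text
12.85 [645.3 -30.8  96.9] [-0.16  0.22  1.67 -0.    1.26 -1.21] [-0.8 -0.2 -0.1]
tool-frame [ -1.7 -54.3 -96.9] xaxis yaw 2.614
214 r-1 s-1 z188 [139 139 138] | 217 r-7 s0 z187 [91 91 90] | 220 r0 s0 z172 [42 45 43] | 223 r38 s-1 z127 [40 40 40] | 226 r40 s-1 z117 [38 36 32] | 229 r39 s-1 z109 [46 44 43] | 232 r45 s0 z95 [145 145 144] | 235 r27 s0 z105 [152 152 149] | 238 r15 s1 z108 [161 160 157] | 241 r10 s1 z105 [124 124 119] | 244 r47 s0 z57 [186 178 177] | 247 r38 s1 z58 [189 183 180] | 250 r28 s2 z59 [183 175 174] | 253 r23 s2 z56 [186 180 180] | 256 r14 s3 z57 [167 160 158] | 259 r1 s4 z63 [89 87 83] |
```

Call:
apply_moves([
  [[0,0,0.005],0],
  [[0,0,0.005],0],
  [[0,0,0.004],0],
  [[0,0,0],0],
])

```text
time: 13.35
position: [645.6, -30.8, 83.3]
orientation: [0.261, 0.965, -0.0, -0.0]
contact_force: [0.1, 0.2, 0.4]
finger_gap: 0.0
finger_force: 0.1
```

Call:
apply_moves([
  [[0,0,0.002],0],
  [[0,0,0.002],0],
  [[0,0,0],0],
])

```text
time: 13.65
position: [645.8, -30.7, 79.8]
orientation: [0.261, 0.965, 0.0, -0.0]
contact_force: [0.0, 0.6, 0.8]
finger_gap: 0.2
finger_force: 0.6
```

```bash
python3 st.py;python3 col.py
```

```text
13.65 [645.8 -30.7  79.8] [-0.16  0.24  1.68  0.    1.23 -1.21] [0.  0.6 0.8]
tool-frame [ -2.2 -53.9 -79.8] xaxis yaw 2.614
214 r9 s-1 z178 [106 106 105] | 217 r2 s0 z177 [115 115 116] | 220 r-1 s0 z173 [131 132 130] | 223 r-7 s0 z172 [112 111 110] | 226 r-5 s0 z162 [47 46 47] | 229 r21 s0 z127 [34 35 33] | 232 r41 s0 z99 [38 40 36] | 235 r42 s0 z89 [45 47 43] | 238 r43 s0 z80 [159 158 154] | 241 r37 s0 z77 [171 170 167] | 244 r26 s1 z80 [170 170 167] | 247 r20 s2 z78 [173 171 167] | 250 r9 s3 z80 [170 167 167] | 253 r4 s3 z77 [108 108 106] | 256 r14 s3 z57 [155 149 147] | 259 r-1 s4 z65 [90 87 84] |
```

The lever is nearly level, with its top at 78–80 mm. Press to the stop.

Call:
apply_moves([
  [[0,0,0.002],0],
  [[0,0,0.002],0],
  [[0,0,0],0],
])

```text
time: 14.05
position: [645.9, -30.7, 75.9]
orientation: [0.261, 0.965, 0.0, 0.0]
contact_force: [0.9, 1.6, 1.7]
finger_gap: 0.0
finger_force: 1.1
```

Call:
apply_moves([
  [[0,0,0.002],0],
  [[0,0,0.001],0],
  [[0,0,0],0],
])

```text
time: 14.35
position: [646.1, -30.8, 75.5]
orientation: [0.261, 0.965, 0.0, -0.0]
contact_force: [-5.4, 3.1, 13.2]
finger_gap: -0.2
finger_force: 6.7
```

Call:
apply_moves([
  [[0,0,0.001],0],
  [[0,0,0.001],0],
  [[0,0,0],0],
])

```text
time: 14.65
position: [646.2, -30.7, 75.3]
orientation: [0.261, 0.965, 0.0, -0.0]
contact_force: [-10.0, 3.7, 21.0]
finger_gap: 0.3
finger_force: 10.5
```

The lever is against its stop at 21 N. Retract and check.

Call:
apply_moves([
  [[0,0,-0.01],0],
  [[0,0,-0.04],0],
  [[0,0,-0.04],0],
  [[0,0,-0.04],0],
  [[0,0,0],0],
  [[0,0,0],0],
])

```text
time: 15.25
position: [646.1, -31.4, 201.8]
orientation: [0.261, 0.965, -0.0, 0.001]
contact_force: [-1.0, 0.4, -1.0]
finger_gap: 0.1
finger_force: 0.0
```

```bash
python3 st.py;python3 col.py; echo; python3 prof.py
```

```text
15.25 [646.1 -31.4 201.8] [-0.16  0.12  1.59 -0.    1.43 -1.21] [-1.   0.4 -1. ]
tool-frame [  -3.3  -54.5 -201.8] xaxis yaw 2.614
214 r139 s-7 z58 [184 177 177] | 217 r131 s-7 z56 [186 180 179] | 220 r120 s-6 z58 [162 156 152] | 223 r87 s-4 z81 [95 91 90] | 226 r82 s-3 z76 [98 96 95] | 229 r78 s-2 z71 [170 166 165] | 232 r66 s-1 z74 [187 179 178] | 235 r60 s-1 z71 [186 179 177] | 238 r49 s0 z74 [171 168 167] | 241 r40 s0 z73 [170 170 168] | 244 r29 s1 z76 [173 172 169] | 247 r25 s2 z72 [175 174 170] | 250 r14 s2 z75 [174 173 169] | 253 r6 s3 z74 [170 169 166] | 256 r1 s4 z71 [105 103 101] | 259 r0 s4 z63 [88 85 83] | 
-10 64 z [48. 62. 65.] s [-12.   3.  16.]
0 95 z [55. 69. 75.] s [-9.  3. 15.]
10 47 z [62. 74. 76.] s [-8.  3. 13.]
20 42 z [57. 74. 76.] s [-7.  4. 15.]
30 45 z [55. 74. 75.] s [-9.  3. 14.]
40 40 z [72. 74. 75.] s [-8.  2. 13.]
50 21 z [54. 74. 75.] s [-3.  5. 15.]
60 30 z [57. 72. 75.] s [-9.  2. 13.]
70 51 z [55. 70. 75.] s [-9.  6. 16.]
80 92 z [57. 75. 80.] s [-10.   3.  15.]
90 26 z [57. 77. 81.] s [-11.   1.  14.]
100 4 z [75. 76. 77.] s [-9. -4. 12.]
110 6 z [56. 57. 58.] s [-8.  3. 11.]
120 31 z [55. 57. 59.] s [-8.  3. 13.]
130 35 z [55. 57. 59.] s [-9.  2. 14.]
140 75 z [46. 56. 62.] s [-6. 17. 28.]
150 40 z [55. 58. 61.] s [-9.  6. 25.]
160 4 z [55. 57. 57.] s [-0.  3. 10.]
```

```bash
python3 -c "
from cell import ticket;print(ticket.finish_job())"
```

```text
the job is handed in; nothing more can be done
None
```

The job is handed in, with no verdict shown: by measurement the strap lies over the plaque against its stop post, the cam lever is fully down (top level at 75 mm) and the hand is clear, though I had no way to measure the foot force on the plaque.

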